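Hold the red scrap bin open by its lever

TASK

A packer beside you has scraps to throw away: press the lever of the red-lidded worktop bin right down so that its lid stands raised, keep it there for about three seconds, then let the lever up so that the lid falls shut, and move clear. Work the bin by its lever only, without touching the red lid itself; keep the blue bin shut and leave the empty white meal tray where it is.

Things in the scene. Friction and masses are not known exactly. Their poses are not given: they have to be found in the camera images.
- red_pad (a point): Top centre of the red lever pad, 50 mm (along x) x 80 mm, level at rest 135 mm up, 105 mm clear of the red bin's front wall, nothing below. Axes at rest: x to the bin, y across, z up. Dark yoke, pivots 205 mm behind the pad, 120 mm up. Pushed (4 to 10 N) the pad sinks 48 mm to a firm stop, moving under 10 mm towards the bin and tipping 14 deg; the lid rises in step. Let go, it springs up.
- red_lid: Red lid, 216 x 212 x 14 mm, of a steel bin 200 x 200 x 160 mm fixed to the table. Origin: centre of its underside, 162 mm up when shut (level). The hinge lies on the back rim, 104 mm along its +x; the pad is 205 mm out along -x. y is parallel to the hinge, z is its upward normal. Its front edge swings up, away from the lever, to 70 deg at the lever's stop; let go, it falls shut within about 1 s.
- blue_lid: Blue lid of the other bin, which is alike but for its blue lid, band and pad; same axes and sizes. It is shut and must stay so. The bins stand about 380 to 550 mm apart, red on the left or on the right, levers towards the robot, each turned up to 15 deg.
- meal_tray: Empty white plastic meal tray with four compartments, 120 x 160 x 40 mm, loose on the table near the robot, between the two levers. Origin at the centre of its underside. Leave it alone.

How it is judged (in metres and radians):
On the way:
1. the red lid is raised by at least 50 degrees and held so for 2 s (angle between red_lid's own z axis and vertical above 0.873 rad), for 2 s.
At the end, for the whole second after the job is handed in: The red lid is shut again (within 4.5 degrees of level) and at rest, the blue lid is shut, and the meal tray lies within 20 mm of where it started (angle between each of red_lid, blue_lid's own z axis and vertical below 0.08 rad and angular speed of red_lid below 0.1 rad/s and distance of meal_tray from where it was at the start of the episode below 0.02 m); the robot touches nothing.
It fails at once if the robot pushes on the red lid itself (over 2 N) (contact force between any of the arm, the fingers and red_lid above 2 N).
It fails at once if the blue bin's lid opens by more than 10 degrees (angle between blue_lid's own z axis and vertical above 0.175 rad).
It fails at once if the meal tray is moved by more than 20 mm (distance of meal_tray from where it was at the start of the episode above 0.02 m).
It also fails if it takes over 37 s, if anything falls off the work surface, if the arm or the gripper's body presses on something with over 40 N, if the wrist force passes 120 N, or if a joint passes its speed limit or range.

ROBOT

A 6-joint arm with a two-finger parallel gripper is mounted at the origin on the work surface. World frame = base frame: x ahead of the robot, y to its left, z up, the work surface at z = 0. Lengths are in mm, angles in rad, forces in N, time in s.
With the tool pointing down it reaches from about 300 to 775 mm from the base axis. Payload 14.6 kg.
Tool frame: the origin (TCP) lies on the front face of the gripper's body, between the roots of the fingers; the fingertips stand 97 mm ahead of it and the grasp point (between the pads) lies 78 mm ahead of it; z points along the fingers, y is the direction in which the jaws open and shut (so a half turn about z gives the same grasp; the last joint's range is limited). The gripper opens to 94 mm and grips with 3 to 60 N. Pads are 16 mm wide; open, the fingers measure 119 mm over their backs; the gripper's body (75 mm by 177 mm) begins 78 mm behind the grasp point.
Start: joints at [-1.388, 0.3, 1.521, -0, 1.321, -0.067], TCP at [135.959, -532.921, 302.646] pointing down, gripper open.
Joint ranges: [-3.03, 3.03], [-0.79, 2.21], [0.23, 2.52], [-1.04, 4.18], [0, 3.07], [-2.55, 2.55]. Speed limits (rad/s): [2.22, 2.22, 2.57, 3.14, 3.14, 3.14].

INTERFACE

Orientations are given as [roll, pitch, yaw] about the fixed x, y, z axes, in that order (R = Rz(yaw) Ry(pitch) Rx(roll)).
In Python, from cell import manip, eyes, finder gives the robot as it stands.
- The arm moves only by the tool drive_tool, never from a script. Its argument "rows" is a list of rows, each an object with "offset": the shift along the tool's x, y, z in mm, a list of three; "spin": the turn about the tool's z in degrees; "jaw": the finger opening in mm, from 0 to 94. In form: [{"offset": [dx, dy, dz], "spin": spin, "jaw": jaw}, ...]. A call has 1 to 20 rows; each row shifts and turns the commanded pose from where the row before left it, along the tool's axes as they then stand; what a row does not reach is not made up. A row lasts 1/10 s, in which the tool goes at most 50 mm and 8.59 degrees, less where a joint would pass 70% of its speed; a pose out of reach is approached as far as the arm can. A call is refused whole if a number of a shift passes 50 or a number of a turn 8.59, either way. A call with a gripper value outside its range is refused whole. The fingers move at their own pace and stop on an object; "force" is the grip in N (left out, the last holds). Time passes only in rows, so rows that do not move let the fingers close. It gives the time, the measured TCP pose, the force and the opening at its end, in the units of the state.
- manip.read_state(): the state, without advancing time (a new reading comes with each control period).
- eyes.camera(name): name is "scene" or "side" or "wrist"; returns a dict with "color" (420x560x3 uint8, blue, green, red), "depth" (420x560 float32, mm along the optical axis (not along the pixel's ray), 0 where there is no reading), "vfov" (degrees; the focal length in pixels is half the picture's height over the tangent of half this angle, whatever the lens; pixels are square), "cx", "cy" (the principal point, pixels), "rvec" (rotation vector, rad) and "tvec" (3), from world to camera coordinates, as OpenCV has them. Camera axes: x right, y down, z forward; pixel columns grow to the right and rows downward; lengths in mm; the calibration is good to about 2 mm. The wrist camera is an equidistant fisheye: a pixel r from the principal point sees the ray r / f radians off the axis. A picture is of the moment at which its call begins.
- manip.sign_off(): hands the job in, once; it reports no verdict.
Trained networks look in the newest picture that a camera, given by its name, has taken for a name from the list of things; names that differ only in an ending like _2 or _b are one class to them, and where a whole thing is asked for, a point or a joint stands for the part that bears it (a point fixed in the world has none). Each returns a list of dicts, best first, with "p" (0 to 1); they miss things now and then, are a little off and sometimes report something else, mostly with a low value. They report only what shows in the picture. A call takes as long as a camera call.
- finder.find_in(camera, target): "uv" ([column, row] in pixels, amid what is visible of it).
The state is a dict: "clock": time; "joints": joint angles; "qd": joint speeds; "effort": joint torques, N m; "eef_pos": TCP position; "eef_rot": TCP orientation; "wrist_force": force on the tool from outside, world axes, zero at the start; "moment": the same for the moment, N m; "finger_gap": finger opening in mm.
Only numpy, scipy, OpenCV 4.12 (cv2) and the standard library are available. Lean on these libraries where they do the work, as an engineer would, in place of code of your own. Each camera call takes 0.05 s, during which the arm holds its last target. There are 200 camera calls.

## Working session

There is one attempt and no reset: what is moved stays moved. The work goes in short steps, Python scripts to look and compute and a tool call to move; the robot and the scene stay as the last step left them, time stands still between calls to the robot, and variables do not carry over. Pictures are saved under pics/ and viewed, about 8 in all and at most 12, crops included, and the job is handed in when it is done.

Besides the shell and the picture viewer there is one more tool, called as name([rows], argument=value, ...), one row to a line, values as JSON. drive_tool: Moves the arm, as the interface text tells. Its arguments: {"type":"object","properties":{"rows":{"type":"array","items":{"type":"object","properties":{"offset":{"type":"array","items":{"type":"number"}},"spin":{"type":"number"},"jaw":{"type":"number"}}}},"force":{"type":"number"}},"required":["rows"]}

```bash
mkdir -p pics; cat > h.py <<'E'
import numpy as np, cv2
from cell import manip, eyes, finder
def world(c,u,v,d=None):
    u=np.asarray(u,float);v=np.asarray(v,float)
    f=210/np.tan(np.radians(c["vfov"])/2)
    d=c["depth"][v.astype(int),u.astype(int)] if d is None else d
    p=np.stack([(u-c["cx"])/f*d,(v-c["cy"])/f*d,d*np.ones_like(u)],-1)
    R=cv2.Rodrigues(np.array(c["rvec"],float))[0]
    return (p-np.array(c["tvec"],float).ravel())@R
E
python3 - <<'E'
from h import *
for n in ("scene","side"):
    c=eyes.camera(n); cv2.imwrite(f"pics/{n}0.png",c["color"])
    np.savez(f"{n}0.npz",**c)
    for t in ("red_pad","red_lid","blue_lid","meal_tray"):
        for r in finder.find_in(n,t)[:2]:
            u,v=r["uv"]; print(n,t,r["p"],np.round(r["uv"]),world(c,u,v).round())
s=manip.read_state(); print(s)
E
```

```text
scene red_pad 0.82 [367. 154.] [480. 171. 131.]
scene red_lid 0.64 [446. 215.] [680. 221. 171.]
scene blue_lid 0.61 [192. 286.] [ 692. -214.  175.]
scene meal_tray 0.65 [274. 191.] [439. -12.  29.]
side red_pad 0.6 [245. 310.] [452. 220. 132.]
side red_lid 0.56 [160. 257.] [648. 242. 174.]
side blue_lid 0.89 [279. 141.] [ 679. -198.  171.]
side meal_tray 0.94 [323. 270.] [424. -23.  27.]
{'clock': 0.5, 'joints': array([-1.38758911e+00,  2.99928052e-01,  1.52102539e+00,  2.21115332e-05,
        1.32069395e+00, -6.65912777e-02]), 'qd': array([ 0.00088437, -0.00065817, -0.00067899, -0.00039263,  0.00078025,
       -0.000554  ]), 'effort': array([-2.25638460e-04, -5.31343281e+01, -3.52739739e+01,  7.07610394e-02,
        2.14599178e-02, -2.81405875e-05]), 'eef_pos': array([ 135.96770323, -532.91435089,  302.61943535]), 'eef_rot': array([-3.14153946e+00, -2.50181407e-05,  2.49793020e-01]), 'wrist_force': array([ 0.25283008,  0.48211707, -0.55680841]), 'moment': array([ 0.01289254,  0.01785669, -0.01235714]), 'finger_gap': 93.97844597922494}
```

View pics/scene0.png

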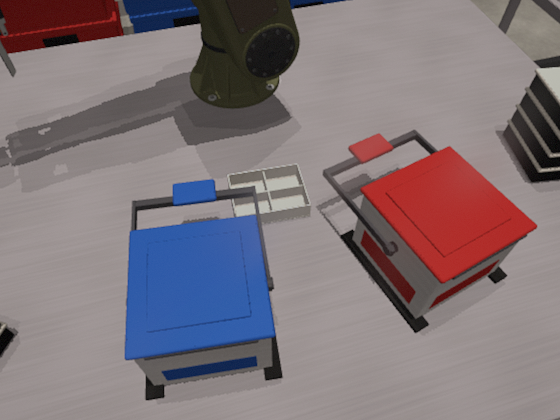

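View pics/side0.png

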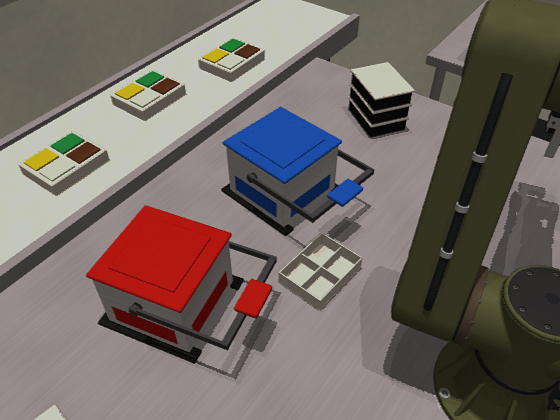

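Scene picture: the red pad is at about (370,148), the red bin is on the robot's left, the tray at (270,192) and the blue pad at (194,192). Side picture: the red pad is at (253,298). The detections are a few pixels off, so I'll segment the red by colour.

```bash
python3 - <<'E'
from h import *
for n in ("scene","side"):
    c=dict(np.load(f"{n}0.npz")); im=c["color"].astype(int)
    for nm,m in (("red",(im[...,2]>120)&(im[...,1]<90)&(im[...,0]<90)),("blue",(im[...,0]>110)&(im[...,2]<80))):
        v,u=np.nonzero(m&(c["depth"]>0)); p=world(c,u,v)
        for k,lo,hi in (("pad",128,142),("lid",168,182)):
            q=p[(p[:,2]>lo)&(p[:,2]<hi)&(p[:,0]>300)&(p[:,0]<900)&(abs(p[:,1])<500)]
            if k=="pad":
                lc=np.median(q,0); q=q[np.linalg.norm(q[:,:2]-lc[:2],axis=1)<70]
            (cx,cy),(w,h),a=cv2.minAreaRect(q[:,:2].astype(np.float32))
            print(n,nm,k,len(q),np.round([cx,cy,w,h,a]),q.mean(0).round(1), np.median(q[:,2]).round(1))
c=eyes.camera("wrist"); print(c["vfov"])
E
```

```text
scene red pad 683 [464. 183.  50.  79.  13.] [465.7 182.6 133. ] 133.0
scene red lid 12220 [663. 232. 215. 212.  13.] [673.4 227.  172.6] 172.7
scene blue pad 858 [ 477. -179.   77.   50.   83.] [ 478.6 -179.6  133.2] 133.3
scene blue lid 17316 [ 680. -205.  210.  215.   83.] [ 691.3 -207.8  172.8] 172.8
side red pad 817 [460. 185.  50.  80.  14.] [458.7 186.4 133.1] 133.2
side red lid 7940 [658. 233. 215. 212.  13.] [652.4 238.6 172.2] 172.2
side blue pad 475 [ 472. -180.   84.   49.   83.] [ 471.4 -177.2  133.4] 133.2
side blue lid 4245 [ 674. -204.  213.  216.   83.] [ 669.3 -197.7  172.5] 172.4
65.70646984690485
```

The pad is at about (461,184,135) and the bin yaw is about 13.6°, which the tool's yaw (14.3°) already matches. I'll carry the tool across at this height with the jaws closed.

drive_tool([
  {"offset": [24.5, -30.7, 0], "spin": 0, "jaw": 0},
  {"offset": [24.5, -30.7, 0], "spin": 0, "jaw": 0},
  {"offset": [24.5, -30.7, 0], "spin": 0, "jaw": 0},
  {"offset": [24.5, -30.7, 0], "spin": 0, "jaw": 0},
  {"offset": [24.5, -30.7, 0], "spin": 0, "jaw": 0},
  {"offset": [24.5, -30.7, 0], "spin": 0, "jaw": 0},
  {"offset": [24.5, -30.7, 0], "spin": 0, "jaw": 0},
  {"offset": [24.5, -30.7, 0], "spin": 0, "jaw": 0},
  {"offset": [24.5, -30.7, 0], "spin": 0, "jaw": 0},
  {"offset": [24.5, -30.7, 0], "spin": 0, "jaw": 0},
  {"offset": [24.5, -30.7, 0], "spin": 0, "jaw": 0},
  {"offset": [24.5, -30.7, 0], "spin": 0, "jaw": 0},
  {"offset": [24.5, -30.7, 0], "spin": 0, "jaw": 0},
  {"offset": [24.5, -30.7, 0], "spin": 0, "jaw": 0},
  {"offset": [24.5, -30.7, 0], "spin": 0, "jaw": 0},
  {"offset": [24.5, -30.7, 0], "spin": 0, "jaw": 0},
  {"offset": [24.5, -30.7, 0], "spin": 0, "jaw": 0},
  {"offset": [24.5, -30.7, 0], "spin": 0, "jaw": 0},
  {"offset": [24.5, -30.7, 0], "spin": 0, "jaw": 0},
  {"offset": [24.5, -30.7, 0], "spin": 0, "jaw": 0},
])

```text
clock: 2.55
eef_pos: [459.3, 184.9, 302.7]
eef_rot: [3.142, -0.0, 0.25]
wrist_force: [0.5, 0.2, 0.6]
finger_gap: 0.5
```

drive_tool([
  {"offset": [0, 0, 20], "spin": 0, "jaw": 0},
  {"offset": [0, 0, 20], "spin": 0, "jaw": 0},
  {"offset": [0, 0, 15], "spin": 0, "jaw": 0},
  {"offset": [0, 0, 0], "spin": 0, "jaw": 0},
  {"offset": [0, 0, 0], "spin": 0, "jaw": 0},
])

```text
clock: 3.05
eef_pos: [459.1, 183.2, 248.2]
eef_rot: [-3.142, -0.0, 0.25]
wrist_force: [0.2, 0.9, 1.1]
finger_gap: 0.5
```

```bash
python3 - <<'E'
from h import *
a=[eyes.camera(n)["color"] for n in ("side","wrist")]
cv2.imwrite("pics/near.png",np.hstack([cv2.resize(a[0][150:420,100:380],(400,386)),cv2.resize(a[1],(400,300))[:386] if 0 else cv2.copyMakeBorder(cv2.resize(a[1],(400,300)),0,86,0,0,0)]))
E
```

```text
(no output)
```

View pics/near.png

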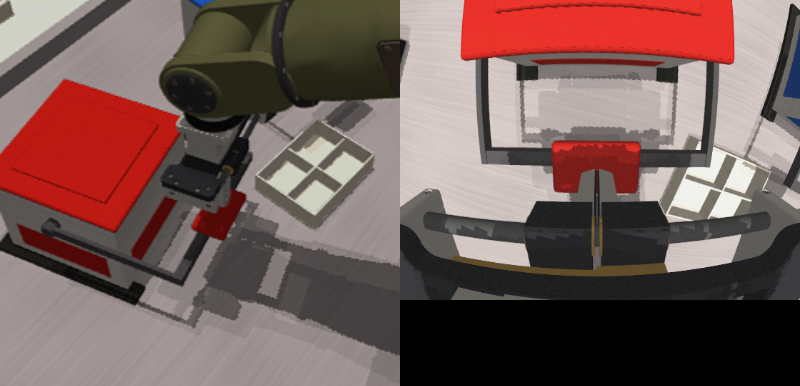

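The wrist view shows the fingers centred over the red pad, with the gripper body clear of the lid. Pressing now.

drive_tool([
  {"offset": [0, 0, 6], "spin": 0, "jaw": 0},
  {"offset": [0, 0, 6], "spin": 0, "jaw": 0},
  {"offset": [0, 0, 5], "spin": 0, "jaw": 0},
  {"offset": [0, 0, 5], "spin": 0, "jaw": 0},
  {"offset": [0, 0, 5], "spin": 0, "jaw": 0},
  {"offset": [0, 0, 5], "spin": 0, "jaw": 0},
  {"offset": [0, 0, 5], "spin": 0, "jaw": 0},
  {"offset": [0, 0, 5], "spin": 0, "jaw": 0},
  {"offset": [0, 0, 5], "spin": 0, "jaw": 0},
  {"offset": [0, 0, 5], "spin": 0, "jaw": 0},
  {"offset": [0, 0, 4], "spin": 0, "jaw": 0},
  {"offset": [0, 0, 0], "spin": 0, "jaw": 0},
])

```text
clock: 4.35
eef_pos: [458.9, 183.1, 191.0]
eef_rot: [3.142, 0.001, 0.25]
wrist_force: [0.5, 0.0, 2.5]
finger_gap: 0.7
```

drive_tool([
  {"offset": [0, 0, 2], "spin": 0, "jaw": 0},
  {"offset": [0, 0, 2], "spin": 0, "jaw": 0},
  {"offset": [0, 0, 0], "spin": 0, "jaw": 0},
])

```text
clock: 4.65
eef_pos: [458.9, 183.1, 187.4]
eef_rot: [-3.142, 0.0, 0.25]
wrist_force: [1.0, 0.1, 2.2]
finger_gap: 0.4
```

```bash
python3 - <<'E'
from h import *
a=[eyes.camera(n)["color"] for n in ("side","scene")]
cv2.imwrite("pics/press.png",np.hstack([cv2.resize(x,(400,300)) for x in a]))
print(manip.read_state()["wrist_force"])
E
```

```text
[ 0.31905191 -0.64806237  2.15729192]
```

View pics/press.png

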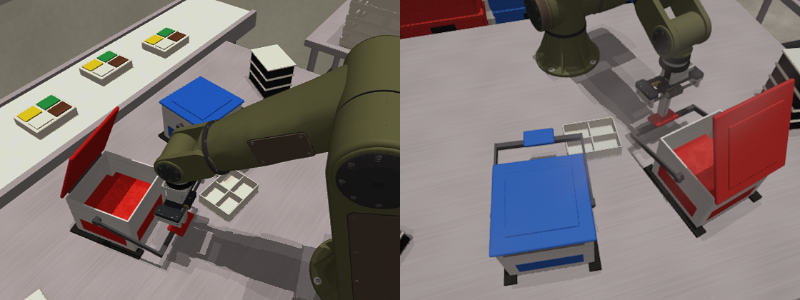

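The lid stands wide open and the blue bin is shut. I'll press gently to the stop and hold for about three seconds.

drive_tool([
  {"offset": [0, 0, 2], "spin": 0, "jaw": 0},
  {"offset": [0, 0, 1.5], "spin": 0, "jaw": 0},
  {"offset": [0, 0, 0], "spin": 0, "jaw": 0},
  {"offset": [0, 0, 0], "spin": 0, "jaw": 0},
  {"offset": [0, 0, 0], "spin": 0, "jaw": 0},
])

```text
clock: 5.25
eef_pos: [458.9, 183.2, 184.1]
eef_rot: [-3.142, 0.0, 0.25]
wrist_force: [-0.5, -1.0, 1.4]
finger_gap: 0.6
```

```bash
python3 - <<'E'
from h import *
c=eyes.camera("scene"); im=c["color"].astype(int)
m=(im[...,2]>80)&(im[...,1]<70)&(im[...,0]<70)&(c["depth"]>0)
v,u=np.nonzero(m); p=world(c,u,v); p=p[(p[:,2]>190)&(p[:,0]>600)&(p[:,1]>80)&(p[:,0]<950)]
n=np.linalg.svd(p-p.mean(0),full_matrices=False)[2][2]; print("lid deg",len(p),np.degrees(np.arccos(abs(n[2]))))
E
```

```text
lid deg 10946 68.52865757693266
```

drive_tool([
  {"offset": [0, 0, 1], "spin": 0, "jaw": 0},
  {"offset": [0, 0, 0], "spin": 0, "jaw": 0},
  {"offset": [0, 0, 0], "spin": 0, "jaw": 0},
  {"offset": [0, 0, 0], "spin": 0, "jaw": 0},
  {"offset": [0, 0, 0], "spin": 0, "jaw": 0},
  {"offset": [0, 0, 0], "spin": 0, "jaw": 0},
  {"offset": [0, 0, 0], "spin": 0, "jaw": 0},
  {"offset": [0, 0, 0], "spin": 0, "jaw": 0},
  {"offset": [0, 0, 0], "spin": 0, "jaw": 0},
  {"offset": [0, 0, 0], "spin": 0, "jaw": 0},
  {"offset": [0, 0, 0], "spin": 0, "jaw": 0},
  {"offset": [0, 0, 0], "spin": 0, "jaw": 0},
  {"offset": [0, 0, 0], "spin": 0, "jaw": 0},
  {"offset": [0, 0, 0], "spin": 0, "jaw": 0},
  {"offset": [0, 0, 0], "spin": 0, "jaw": 0},
])

```text
clock: 6.8
eef_pos: [459.0, 183.1, 183.2]
eef_rot: [-3.142, -0.0, 0.25]
wrist_force: [0.7, -0.4, 4.1]
finger_gap: 0.5
```

drive_tool([
  {"offset": [0, 0, 0], "spin": 0, "jaw": 0},
  {"offset": [0, 0, 0], "spin": 0, "jaw": 0},
  {"offset": [0, 0, 0], "spin": 0, "jaw": 0},
  {"offset": [0, 0, 0], "spin": 0, "jaw": 0},
  {"offset": [0, 0, 0], "spin": 0, "jaw": 0},
  {"offset": [0, 0, 0], "spin": 0, "jaw": 0},
  {"offset": [0, 0, 0], "spin": 0, "jaw": 0},
  {"offset": [0, 0, 0], "spin": 0, "jaw": 0},
  {"offset": [0, 0, 0], "spin": 0, "jaw": 0},
  {"offset": [0, 0, 0], "spin": 0, "jaw": 0},
  {"offset": [0, 0, 0], "spin": 0, "jaw": 0},
])

```text
clock: 7.9
eef_pos: [459.0, 183.1, 183.1]
eef_rot: [-3.142, 0.0, 0.25]
wrist_force: [0.6, 0.7, 4.0]
finger_gap: 0.5
```

drive_tool([
  {"offset": [0, 0, -6], "spin": 0, "jaw": 0},
  {"offset": [0, 0, -6], "spin": 0, "jaw": 0},
  {"offset": [0, 0, -6], "spin": 0, "jaw": 0},
  {"offset": [0, 0, -6], "spin": 0, "jaw": 0},
  {"offset": [0, 0, -6], "spin": 0, "jaw": 0},
  {"offset": [0, 0, -6], "spin": 0, "jaw": 0},
  {"offset": [0, 0, -6], "spin": 0, "jaw": 0},
  {"offset": [0, 0, -6], "spin": 0, "jaw": 0},
  {"offset": [0, 0, -8], "spin": 0, "jaw": 0},
  {"offset": [0, 0, -15], "spin": 0, "jaw": 0},
  {"offset": [-5, 0, -20], "spin": 0, "jaw": 0},
  {"offset": [-10, 0, -20], "spin": 0, "jaw": 0},
  {"offset": [-10, 0, -20], "spin": 0, "jaw": 0},
  {"offset": [-10, 0, -10], "spin": 0, "jaw": 0},
  {"offset": [0, 0, 0], "spin": 0, "jaw": 0},
  {"offset": [0, 0, 0], "spin": 0, "jaw": 0},
  {"offset": [0, 0, 0], "spin": 0, "jaw": 0},
  {"offset": [0, 0, 0], "spin": 0, "jaw": 0},
  {"offset": [0, 0, 0], "spin": 0, "jaw": 0},
  {"offset": [0, 0, 0], "spin": 0, "jaw": 0},
])

```text
clock: 9.9
eef_pos: [425.1, 174.5, 323.8]
eef_rot: [-3.142, 0.001, 0.25]
wrist_force: [-0.2, -0.6, -0.2]
finger_gap: 0.3
```

```bash
python3 - <<'E'
from h import *
C={n:eyes.camera(n) for n in ("side","scene")}
cv2.imwrite("pics/end.png",np.hstack([cv2.resize(x["color"],(400,300)) for x in C.values()]))
c=C["scene"]; im=c["color"].astype(int)
m=(im[...,2]>80)&(im[...,1]<70)&(im[...,0]<70)&(c["depth"]>0)
v,u=np.nonzero(m); p=world(c,u,v); p=p[(p[:,2]>165)&(p[:,0]>540)&(p[:,1]>80)&(p[:,0]<950)]
n=np.linalg.svd(p-p.mean(0),full_matrices=False)[2][2]; print("lid deg",len(p),np.degrees(np.arccos(abs(n[2]))),p[:,2].max(),p.mean(0))
for t in ("meal_tray",): print(finder.find_in("scene",t)[:1])
print(manip.read_state()["wrist_force"])
E
```

```text
lid deg 12540 0.2505361105495817 178.51303110091288 [674.41540203 225.28924328 172.4492275 ]
[{'uv': [272.9, 191.5], 'p': 0.57}]
[ 0.44100193  0.29163212 -0.53795605]
```

View pics/end.png

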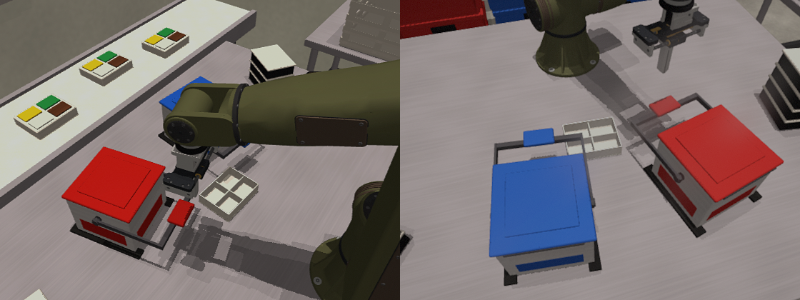

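The red lid is shut, the lever is up, the arm is clear, the blue bin is shut and the tray hasn't moved.

```bash
python3 -c "
from cell import manip; print(manip.sign_off())"
```

```text
the job is handed in; nothing more can be done
None
```

I pressed the red bin's lever to its stop with closed fingers, held it there for about 3.3 s, let it up slowly, and moved the arm clear. I handed the job in at about 10 s on the robot's clock, well inside the 37 s limit; the sign-off reports no verdict.

- **Lid raised:** it measured 68.5° just before the last 1 mm of press. The upward force at the wrist then held steady at about 4 N. I did not measure the angle again during the hold.
- **Lid shut:** it measured 0.25° from level after release, and the lever is back up.
- **Everything else:** the last pictures show the blue bin shut. The tray is at the same place: it was found about 1 pixel from its first position. The wrist force is about zero, so the robot is touching nothing.

Two readings disagreed slightly. The networks' positions for the pad differed by about 30–50 mm between the two cameras, so I used colour and depth instead, which agreed to about 4 mm. The wrist force was also lower than expected before the stop, about 2 N against the stated 4–10 N, but the pictures confirmed the lid was open.

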